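# Store a tin behind the spring flaps of the empty rack

### The arm

A 7-joint arm with a two-finger parallel gripper is mounted at the origin on a cart in front of the work surface, level with it; the furniture and walls round the work are solid. World frame = base frame: x ahead of the robot, y to its left, z up, the work surface at z = 0. Lengths are in m, angles in degrees, forces in N, time in s.
With the tool pointing down it reaches from about 0.425 to 0.8 m from the base axis. Payload 8.3 kg.
Tool frame: the origin (TCP) lies midway between the tips of the shut fingers; the grasp point (between the pads) lies 19 mm behind it; z points along the fingers, y is the line along which they close (so a half turn about z gives the same grasp; the last joint's range is limited). The gripper opens to 85 mm and grips with 20 to 120 N. Pads are 22 mm wide; open, the fingers measure 114 mm over their backs; the gripper's body (76 mm by 85 mm) begins 54 mm behind the grasp point. The pads swing forward as they close: fully open they stand 13 mm farther back than shut.
Start: joints at [59.421, 21.967, 0.94, 78.501, -0.361, 79.538, -2.664], TCP at [0.284, -0.557, 0.231] pointing down, gripper open.
Joint ranges: [-169.22, 169.22], [-14.56, 117.87], [-87.37, 89.26], [10.42, 133.3], [-82.24, 262.24], [0.94, 117.77], [-172.7, 172.7]. Speed limits (degrees/s): [136.94, 136.94, 172.46, 172.46, 180, 180, 180].

### API

Orientations are given as [roll, pitch, yaw] about the fixed x, y, z axes, in that order (R = Rz(yaw) Ry(pitch) Rx(roll)).
In Python, from workcell import arm gives the robot as it stands.
- The arm moves only by the tool arm_command, never from a script. Its argument "plan" is a list of rows, each a list of 7 numbers: the shift along the tool's x, y, z normalised to -1 to 1, where 1 is 500 mm, then the turn, a rotation vector about the tool's x, y, z normalised to -1 to 1, where 1 is 180 degrees, then the opening, from -1 (shut) to 1 (fully open). A call has 1 to 10 rows; each row shifts and turns the commanded pose from where the row before left it, along the tool's axes as they then stand; what a row does not reach is not made up. A row lasts 1/12 s, in which the tool goes at most 41.7 mm and 7.16 degrees, less where a joint would pass 70% of its speed; a pose out of reach is approached as far as the arm can. A call with a number of a shift or a turn outside -1 to 1 is refused whole. A call with a gripper value outside its range is refused whole. The fingers move at their own pace and stop on an object; "grip_force" is the grip in N (left out, the last holds). Time passes only in rows, so rows that do not move let the fingers close. It gives the time, the measured TCP pose, the force, the opening and the grip force at its end, in the units of the state.
- arm.observe(): the state, without advancing time (a new reading comes with each control period).
- arm.snapshot(name): name is "scene" or "top" or "wrist"; returns the picture (384x512x3 uint8, red, green, blue); there is no depth.
- arm.camera_info(name): a dict with "K" (3x3 intrinsics, pixels), "R" (3x3) and "t" (3): a world point X has camera coordinates R X + t; the wrist camera has in their place "hand_eye" (4x4, takes a point from camera to tool coordinates, whose origin is the TCP and whose axes are the flange's). Camera axes: x right, y down, z forward; pixel columns grow to the right and rows downward; lengths in m; the calibration is good to about 2 mm. A picture is of the moment at which its call begins: read the wrist's pose just before it. camera_info takes no time and is no camera call.
- arm.finish_job(): hands the job in; it is judged then, once.
Trained networks look in the newest picture that a camera, given by its name, has taken for a name from the list of things; names that differ only in an ending like _2 or _b are one class to them, and where a whole thing is asked for, a point or a joint stands for the part that bears it (a point fixed in the world has none). Each returns a list of dicts, best first, with "confidence" (0 to 1); they miss things now and then, are a little off and sometimes report something else, mostly with a low value. They report only what shows in the picture. A call takes as long as a camera call. They do not tell look-alikes from the thing itself.
- arm.spot_in(camera, thing): "position" ([column, row] in pixels, amid what is visible of it).
- arm.tip_of(camera, thing): "position" ([column, row] in pixels: a listed point, or the origin of a listed thing).
The state is a dict: "clock": time; "joint_positions": joint angles; "qvel": joint speeds; "effort": joint torques, N m; "position": TCP position; "orientation": TCP orientation; "contact_force": force on the tool from outside, world axes, zero at the start; "ft_torque": the same for the moment, N m; "gripper_width": finger opening in m; "finger_force": force on a finger pad.
Only numpy, scipy, OpenCV 4.12 (cv2) and the standard library are available. Lean on these libraries where they do the work, as an engineer would, in place of code of your own. Each camera call takes 0.05 s, during which the arm holds its last target. There are 200 camera calls.

### The job

Two small wooden racks stand on the worktop, each closed at the front by a pair of spring flaps; one already holds a pot. Stand the food tin upright on the front sill of the empty rack, then push it along the rack's floor, in between the flaps, until it is fully home against the back stop, and take the hand away so that both flaps close behind it. Keep the tin upright, do not lift it over the flaps, and leave the pot and all the other things on the worktop where they are.

Things in the scene. Friction and masses are not known exactly. Their poses are not given: they have to be found in the camera images.
- tin: the printed food tin, an upright closed cylinder 57 mm in diameter and 72 mm high, about 0.18 kg; origin at the centre of its underside, z up along its axis. It starts standing on the worktop on the left or the right of the racks.
- empty_rack: rack with nothing in it: fixed pale wooden lane open at the top, 200 mm long (x), 100 mm wide (y). Origin at the centre of its underside on the worktop; x points along the lane from front sill to back stop, y left, z up. Floor top at z = 8 mm. Side walls (83 mm apart) and back stop (inner face at x = 92 mm) reach z = 48 mm. Nothing is above: fingers may reach down into the lane.
- empty_rack_sill (a point): where the tin may stand before the push: on the centre line, on the floor top, at x = -63 mm of the rack. The sill runs from x = -100 to -32 mm, nothing beside it. From x = -32 to -3 mm two wings, 48 mm high, narrow from about 102 to 82 mm apart and guide the tin to the flaps at x = -5 mm.
- empty_rack_home (a point): where the middle of the tin's underside is when the tin is home against the back stop: on the rack's centre line, on the floor top, at x = +63 mm of the rack
- empty_rack_flap_left (a joint): left steel spring flap: upright leaf 38 mm long, z = 10 to 46 mm, on a hinge pin (56 mm high) at x = -5, y = +39 mm of the empty rack. 0 = closed across the lane, grows to 1.45 rad as it is pushed inward, toward the back stop; cannot swing outward. A spring shuts it (about 0.6 N at its free edge when closed, 2.2 N fully open).
- empty_rack_flap_right (a joint): right flap of the empty rack, the mirror image, hinged at y = -39 mm; 0 = closed, 1.45 rad = fully inward. Closed, the two leaves almost meet at the centre line.
- full_rack: the other rack, of the same make and size and with the same axes, which holds the pot; beside the empty rack, left or right of it
- pot: small round pot, 58 mm in diameter, 50 mm high, standing behind the flaps of the full rack; origin at the centre of its underside; to be left alone
- mug: mug, 89 mm in diameter with its handle 120 mm, 98 mm high, standing on the worktop on the side where the tin is not; origin at the centre of its underside; to be left alone
- pepper: dark wooden pepper mill, 58 mm in diameter, 170 mm high, behind the gap between the racks; origin at the centre of its underside; to be left alone
- shaker: salt shaker, 44 mm in diameter, 90 mm high, far left; origin at the centre of its underside; to be left alone
- bowl: white pinch bowl, 105 mm in diameter, 51 mm high, far right; origin at the centre of its underside; to be left alone
Not all that is in view belongs to the job. What is shaped like the tin but blue or red is not meant.

How it is judged (in metres and radians):
On the way, in this order (a step that is already met when the one before it is completed fails the run):
1. the tin stands upright on the sill of the empty rack, in front of the closed flaps (x of tin in the frame of empty_rack between -0.1 and -0.03 m and y of tin in the frame of empty_rack between -0.03 and 0.03 m and z of tin in the frame of empty_rack between 0.005 and 0.013 m and angle between tin's own z axis and vertical below 0.12 rad and value of joint each of empty_rack_flap_left, empty_rack_flap_right below 0.2 rad), for 0.2 s.
2. the tin, on the rack's floor, is passing between the flaps and holds both of them open (x of tin in the frame of empty_rack between -0.02 and 0.03 m and z of tin in the frame of empty_rack below 0.018 m and value of joint each of empty_rack_flap_left, empty_rack_flap_right above 0.5 rad), for 0.05 s.
At the end, for the whole second after the job is handed in: the tin stands upright (within 0.1 rad) and at rest on the floor of the empty rack, its axis 55 mm or more behind the rack's origin, that is within 8 mm of the back stop, and both flaps of that rack are closed behind it (under 0.12 rad) (x of tin in the frame of empty_rack between 0.055 and 0.07 m and y of tin in the frame of empty_rack between -0.02 and 0.02 m and z of tin in the frame of empty_rack between 0.005 and 0.012 m and angle between tin's own z axis and vertical below 0.1 rad and linear speed of tin below 0.02 m/s and value of joint each of empty_rack_flap_left, empty_rack_flap_right below 0.12 rad); the robot touches nothing.
It fails at once if the tin is tipped more than 0.5 rad (angle between tin's own z axis and vertical above 0.5 rad).
It fails at once if the pot is moved more than 20 mm (distance of pot from where it was at the start of the episode above 0.02 m).
It fails at once if a bystander is moved more than 30 mm (distance of any of mug, pepper, shaker, bowl from where it was at the start of the episode above 0.03 m).
It also fails if it takes over 48 s, if anything falls off the work surface, if the arm or the gripper's body presses on something with over 40 N, if the wrist force passes 120 N, or if a joint passes its speed limit or range.

## Working session

There is one attempt and no reset: what is moved stays moved. The work goes in short steps, Python scripts to look and compute and a tool call to move; the robot and the scene stay as the last step left them, time stands still between calls to the robot, and variables do not carry over. Pictures are saved under pics/ and viewed, at most 10 in all, crops included, and the job is handed in when it is done.

Besides the shell and the picture viewer there is one more tool, called after "Request:" in YAML: its name, and indented under it one key for each argument. arm_command: Moves the arm, as the interface text tells. Scaled input: -1 to 1 covers 500 mm each way for a shift and 180 degrees each way for a turn. Its arguments: {"type":"object","properties":{"plan":{"type":"array"},"grip_force":{"type":"number"}},"required":["plan"]}

```bash
mkdir -p pics; ls
python3 - <<'E'
from workcell import arm
import cv2, json
s=arm.observe(); print(s)
for c in ("scene","top"):
    im=arm.snapshot(c); cv2.imwrite(f"pics/{c}0.png",im[:,:,::-1])
    print(c,arm.camera_info(c))
    for t in ("tin","empty_rack","full_rack","empty_rack_sill","empty_rack_home","pot","mug","pepper","shaker","bowl"):
        r=arm.tip_of(c,t); print(t,[(d['position'],round(d['confidence'],2)) for d in r[:3]])
print(arm.camera_info("wrist"))
E
```

```text
pics
{'clock': 0.0, 'joint_positions': array([59.42253806, 22.01567694,  0.93610146, 78.56225798, -0.36011494,
       79.53649825, -2.66335205]), 'qvel': array([-0.11187026,  0.05085234, -0.02745283,  0.01560425, -0.044419  ,
       -0.0275109 ,  0.00697232]), 'effort': array([ 3.39607459e-04, -6.27584624e+01,  8.44329614e-01, -3.71818650e+01,
        1.66088791e-02,  1.43843133e-02, -1.64717306e-06]), 'position': array([ 0.2833059 , -0.55654023,  0.23026644]), 'orientation': array([-1.79888401e+02,  2.08338212e-03,  2.69801715e+01]), 'contact_force': array([-1.23698285, -0.06268317,  0.49977406]), 'ft_torque': array([0.01454075, 0.03049143, 0.0059036 ]), 'finger_force': 0.0, 'gripper_width': 0.08550126412847653}
scene {'K': array([[350.89986358,   0.        , 253.33744489],
       [  0.        , 350.89986358, 194.84084054],
       [  0.        ,   0.        ,   1.        ]]), 'R': array([[ 0.99227101,  0.12408351, -0.00123557],
       [ 0.10226792, -0.82337457, -0.55820747],
       [-0.07028168,  0.55376673, -0.82970048]]), 't': array([-0.58649906,  0.02119219,  1.09386093])}
tin [(
[... 961 characters left out ...]
ack_home [([310.2, 187.4], 0.66)]
pot [([223.0, 178.1], 0.64)]
mug [([373.4, 229.0], 0.73)]
pepper [([268.6, 136.1], 0.64)]
shaker [([127.6, 181.6], 0.84)]
bowl [([375.6, 170.0], 0.56)]
{'K': array([[322.96613824,   0.        , 252.27650517],
       [  0.        , 322.96613824, 189.52244065],
       [  0.        ,   0.        ,   1.        ]]), 'hand_eye': array([[-1.36920417e-03, -9.52265958e-01, -3.05266556e-01,
         7.72540377e-02],
       [ 9.99998985e-01, -1.18338659e-03, -7.93745678e-04,
         6.49725281e-04],
       [ 3.94608639e-04, -3.05267333e-01,  9.52266612e-01,
        -1.43824872e-01],
       [ 0.00000000e+00,  0.00000000e+00,  0.00000000e+00,
         1.00000000e+00]])}
```

View pics/top0.png

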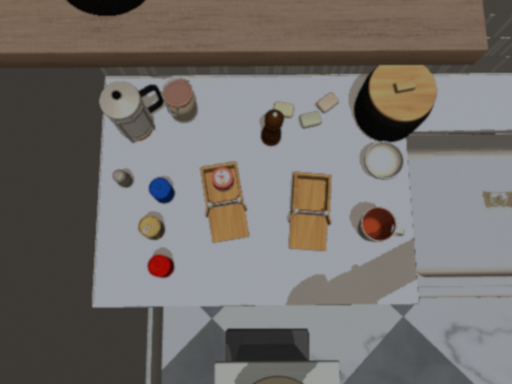

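View pics/scene0.png

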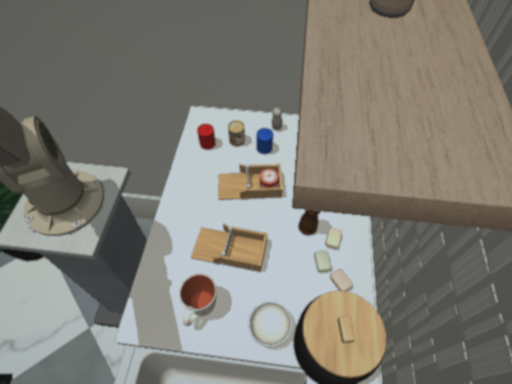

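```bash
cat > h.py <<'E'
from workcell import arm
import numpy as np, cv2
from scipy.spatial.transform import Rotation as Ro
def cam(c):
    i=arm.camera_info(c)
    if c!="wrist": return i["K"],np.array(i["R"]),np.array(i["t"])
    s=arm.observe(); T=np.eye(4); T[:3,:3]=Ro.from_euler('xyz',s['orientation'],degrees=True).as_matrix(); T[:3,3]=s['position']
    E=np.linalg.inv(T@i["hand_eye"]); return i["K"],E[:3,:3],E[:3,3]
def w(c,px,z,C=None):
    K,R,t=C or cam(c); d=R.T@np.linalg.inv(K)@[px[0],px[1],1]; o=-R.T@t
    return o+d*(z-o[2])/d[2]
def p(c,X,C=None):
    K,R,t=C or cam(c); u=K@(R@np.array(X)+t); return u[:2]/u[2]
def tool(d):  # world shift -> tool axes normalised
    return Ro.from_euler('xyz',arm.observe()['orientation'],degrees=True).inv().apply(d)/0.5
E
python3 - <<'E'
from h import *
np.set_printoptions(precision=3,suppress=True)
A={"tin":[("scene",264.3,148.5,0),("scene",208,144,0),("scene",238,140.3,0),("top",163.9,266.5,0),("top",164.7,192.5,0)],
"erack":[("scene",230.3,249.3,0),("top",307.2,212.8,0)],"sill":[("scene",212.6,240.7,.008),("top",307.6,237.7,.008)],
"home":[("scene",249.7,251.8,.008),("top",310.2,187.4,.008)],"frack":[("scene",249.4,184.5,0),("top",225.7,203.5,0)],"mug":[("scene",201,308,0),("top",373.4,229,0)],"pep":[("top",268.6,136.1,0)],"sh":[("top",127.6,181.6,0)]}
for k,v in A.items():
    for c,u,q,z in v: print(k,c,w(c,(u,q),z))
E
```

```text
tin scene [0.593 0.294 0.   ]
tin scene [0.395 0.291 0.   ]
tin scene [0.496 0.321 0.   ]
tin top [0.393 0.292 0.   ]
tin top [0.593 0.296 0.   ]
erack scene [ 0.537 -0.097  0.   ]
erack top [ 0.533 -0.092  0.   ]
sill scene [ 0.483 -0.08   0.008]
sill top [ 0.464 -0.09   0.008]
home scene [ 0.593 -0.101  0.008]
home top [ 0.602 -0.101  0.008]
frack scene [0.561 0.136 0.   ]
frack top [0.561 0.129 0.   ]
mug scene [ 0.488 -0.27   0.   ]
mug top [ 0.487 -0.269  0.   ]
pep top [0.752 0.009 0.   ]
sh top [0.624 0.398 0.   ]
```

The yellow-gold tin is near pixel (151,227) in the top view and (237,133) in the scene view, about (0.50, 0.32) in the world. Its look-alikes are the red can at (160,266) and the blue can at (161,189). The empty rack is the right-hand one, at (311,211) in the top view, with its sill toward the robot. Next I'll move over the empty rack for a closer look.

Request:
arm_command:
  plan:
    - [0,0,0,0,0,0.0356,1]
    - [0,0,0,0,0,0.0356,1]
    - [0,0,0,0,0,0.0356,1]
    - [0,0,0,0,0,0.0356,1]
    - [0,0,0,0,0,0.0356,1]
    - [0.035,-0.069,0,0,0,0,1]
    - [0.035,-0.069,0,0,0,0,1]
    - [0.035,-0.069,0,0,0,0,1]
    - [0.035,-0.069,0,0,0,0,1]
    - [0.035,-0.069,0,0,0,0,1]

```text
clock: 1.93
position: [0.3866, -0.3912, 0.2315]
orientation: [180.0, -0.0, -5.1]
contact_force: [1.8, -0.4, 0.4]
gripper_width: 0.0849
finger_force: 0.0
```

Request:
arm_command:
  plan:
    - [0.035,-0.069,0,0,0,0,1]
    - [0.035,-0.069,0,0,0,0,1]
    - [0.035,-0.069,0,0,0,0,1]
    - [0.035,-0.069,0,0,0,0,1]
    - [0.035,-0.069,0,0,0,0,1]
    - [0.035,-0.069,0,0,0,0,1]
    - [0.035,-0.069,0,0,0,0,1]
    - [0.035,-0.069,0,0,0,0,1]
    - [0.035,-0.069,0,0,0,0,1]
    - [0,0,0,0,0,0,1]

```text
clock: 2.77
position: [0.5731, -0.0875, 0.2312]
orientation: [-179.7, -0.1, -4.4]
contact_force: [-0.2, 2.2, -0.7]
gripper_width: 0.0851
finger_force: 0.0
```

Request:
arm_command:
  plan:
    - [0,0,0,0,0,0,1]
    - [0,0,0,0,0,0,1]

```text
clock: 2.93
position: [0.5701, -0.0978, 0.2311]
orientation: [180.0, 0.0, -5.0]
contact_force: [0.5, -1.4, 0.3]
gripper_width: 0.0855
finger_force: 0.0
```

Run:
```python
from h import *
np.set_printoptions(precision=4,suppress=True)
s=arm.observe(); print(s['clock'],s['position'],s['orientation'])
C=cam("wrist"); im=arm.snapshot("wrist"); cv2.imwrite("pics/w1.png",im[:,:,::-1])
for t,z in (("empty_rack",0),("empty_rack_sill",.008),("empty_rack_home",.008)):
    for d in arm.tip_of("wrist",t)[:3]: print(t,d['position'],round(d['confidence'],2),w("wrist",d['position'],z,C))
```

```text
2.9333 [ 0.5701 -0.0978  0.2311] [179.9783   0.019   -5.0446]
empty_rack [252.7, 185.6] 0.83 [ 0.5325 -0.0958  0.    ]
empty_rack_sill [252.1, 235.7] 0.65 [ 0.4697 -0.0895  0.008 ]
empty_rack_home [250.7, 134.1] 0.84 [ 0.5958 -0.0992  0.008 ]
empty_rack_home [62.7, 179.0] 0.21 [0.5631 0.1267 0.008 ]
```

View pics/w1.png

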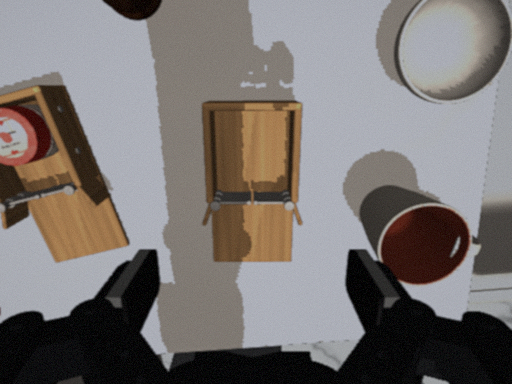

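The wrist view shows the empty rack nearly aligned with the tool: sill front edge at row 262 (columns 213–292), flap pins at (216,204) and (290,204), back stop at row 101. The full rack is at the left and the mug at the right. Now I'll move to the tin.

Request:
arm_command:
  plan:
    - [-0.017,-0.079,0,0,0,0,1]
    - [-0.017,-0.079,0,0,0,0,1]
    - [-0.017,-0.079,0,0,0,0,1]
    - [-0.017,-0.079,0,0,0,0,1]
    - [-0.017,-0.079,0,0,0,0,1]
    - [-0.017,-0.079,0,0,0,0,1]
    - [-0.017,-0.079,0,0,0,0,1]
    - [-0.017,-0.079,0,0,0,0,1]
    - [-0.017,-0.079,0,0,0,0,1]
    - [-0.017,-0.079,0,0,0,0,1]

```text
clock: 3.97
position: [0.5205, 0.3041, 0.2318]
orientation: [180.0, -0.1, -5.2]
contact_force: [0.3, -0.1, 0.8]
gripper_width: 0.0854
finger_force: 0.0
```

Request:
arm_command:
  plan:
    - [0,0,0,0,0,0,1]
    - [0,0,0,0,0,0,1]
    - [0,0,0,0,0,0,1]

```text
clock: 4.22
position: [0.5209, 0.3025, 0.2312]
orientation: [180.0, -0.0, -5.1]
contact_force: [0.8, -0.7, 0.3]
gripper_width: 0.0851
finger_force: 0.0
```

Run:
```python
from h import *
np.set_printoptions(precision=4,suppress=True)
# rack from w1 picture
K=arm.camera_info("wrist")["K"]; H=np.array(arm.camera_info("wrist")["hand_eye"])
T=np.eye(4); T[:3,:3]=Ro.from_euler('xyz',[179.9783,.019,-5.0446],degrees=True).as_matrix(); T[:3,3]=[.5701,-.0978,.2311]
E=np.linalg.inv(T@H); C=(K,E[:3,:3],E[:3,3])
for n,px,z in (("frontL",(213,262),.008),("frontR",(292,262),.008),("pinL",(216,204),.05),("pinR",(290,204),.05),("backL",(204,101.5),.048),("backR",(301,101.5),.048)): print(n,w("wrist",px,z,C))
s=arm.observe(); print(s['clock'],s['position'],s['orientation'])
C=cam("wrist"); im=arm.snapshot("wrist"); cv2.imwrite("pics/w2.png",im[:,:,::-1])
for d in arm.tip_of("wrist","tin")[:4]: print("tip",d['position'],round(d['confidence'],2),w("wrist",d['position'],0,C))
for d in arm.spot_in("wrist","tin")[:4]: print("spot",d['position'],round(d['confidence'],2),w("wrist",d['position'],.05,C))
```

```text
frontL [ 0.4371 -0.0361  0.008 ]
frontR [ 0.4281 -0.1373  0.008 ]
pinL [ 0.5308 -0.0561  0.05  ]
pinR [ 0.5237 -0.1351  0.05  ]
backL [ 0.6372 -0.0573  0.048 ]
backR [ 0.6287 -0.1518  0.048 ]
4.2167 [0.5209 0.3025 0.2312] [179.9594  -0.0151  -5.1211]
tip [235.9, 180.6] 0.97 [0.4915 0.324  0.    ]
tip [250.3, 92.4] 0.7 [0.5916 0.2972 0.    ]
tip [266.5, 252.9] 0.57 [0.3905 0.2948 0.    ]
spot [267.5, 272.9] 0.65 [0.3923 0.2956 0.05  ]
spot [233.7, 194.6] 0.63 [0.4906 0.3241 0.05  ]
spot [248.9, 94.6] 0.58 [0.5906 0.2984 0.05  ]
```

View pics/w2.png

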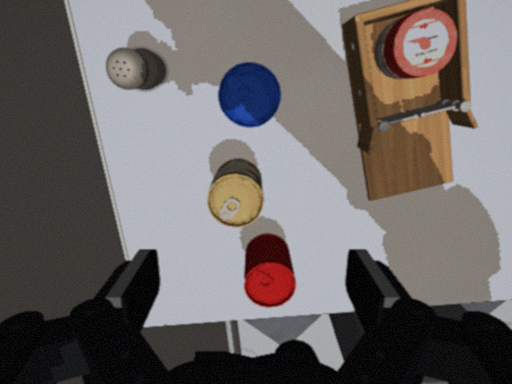

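The gold tin with its ring-pull lid is at (236,199), with blue at (250,94) and red at (269,283). Tin at (0.4915, 0.324), rack at (0.533, -0.096) with yaw -5.1°. I'll descend and grip.

Request:
arm_command:
  plan:
    - [-0.031,-0.018,0,0,0,0,1]
    - [-0.031,-0.018,0,0,0,0,1]
    - [0,0,0.06,0,0,0,1]
    - [0,0,0.06,0,0,0,1]
    - [0,0,0.06,0,0,0,1]
    - [0,0,0.06,0,0,0,1]
    - [0,0,0.06,0,0,0,1]
    - [0,0,0.06,0,0,0,1]
    - [0,0,0.056,0,0,0,1]
    - [0,0,0,0,0,0,1]

```text
clock: 5.2
position: [0.4887, 0.32, 0.0178]
orientation: [179.6, 0.4, -5.2]
contact_force: [-1.9, -1.5, 0.3]
gripper_width: 0.0851
finger_force: 0.0
```

Request:
arm_command:
  plan:
    - [0,0,0,0,0,0,0]
    - [0,0,0,0,0,0,-0.2]
    - [0,0,0,0,0,0,-0.2]
    - [0,0,0,0,0,0,-0.2]
    - [0,0,0,0,0,0,-0.2]
    - [0,0,0,0,0,0,-0.2]
    - [0,0,0,0,0,0,-0.2]
    - [0,0,0,0,0,0,-0.2]
  grip_force: 40

```text
clock: 5.87
position: [0.4928, 0.3248, 0.026]
orientation: [-179.9, -0.2, -5.1]
contact_force: [-0.0, -1.7, 7.4]
gripper_width: 0.0569
finger_force: 43.5
```

Request:
arm_command:
  plan:
    - [0,0,-0.03,0,0,0,-0.2]
    - [0,0,-0.05,0,0,0,-0.2]
    - [0,0,-0.05,0,0,0,-0.2]
    - [0,0,-0.05,0,0,0,-0.2]
    - [0,0,-0.05,0,0,0,-0.2]
    - [0,0,-0.02,0,0,0,-0.2]
    - [0,0.04,0,0,0,0,-0.2]
    - [0.005,0.07,0,0,0,0,-0.2]
    - [0.005,0.07,0,0,0,0,-0.2]
    - [0.005,0.07,0,0,0,0,-0.2]

```text
clock: 6.7
position: [0.487, 0.1978, 0.1481]
orientation: [-180.0, 0.0, -5.0]
contact_force: [0.7, -0.6, -1.9]
gripper_width: 0.0562
finger_force: 43.5
```

Request:
arm_command:
  plan:
    - [0.005,0.07,0,0,0,0,-0.2]
    - [0.005,0.07,0,0,0,0,-0.2]
    - [0.005,0.07,0,0,0,0,-0.2]
    - [0.005,0.07,0,0,0,0,-0.2]
    - [0.005,0.07,0,0,0,0,-0.2]
    - [0.005,0.07,0,0,0,0,-0.2]
    - [0.005,0.07,0,0,0,0,-0.2]
    - [0,0.06,0,0,0,0,-0.2]
    - [0,0.03,0,0,0,0,-0.2]
    - [0,0,0,0,0,0,-0.2]

```text
clock: 7.53
position: [0.4784, -0.0963, 0.148]
orientation: [179.9, 0.0, -5.5]
contact_force: [-0.0, -0.4, -2.2]
gripper_width: 0.0563
finger_force: 43.6
```

Request:
arm_command:
  plan:
    - [0,0,0,0,0,0,-0.2]
    - [0,0,0,0,0,0,-0.2]

```text
clock: 7.7
position: [0.4793, -0.0903, 0.1482]
orientation: [-180.0, 0.0, -5.0]
contact_force: [0.1, 0.2, -2.5]
gripper_width: 0.0568
finger_force: 43.6
```

Run:
```python
from h import *
np.set_printoptions(precision=4,suppress=True)
s=arm.observe(); print(s['clock'],s['position'],s['orientation'],s['contact_force'])
y=np.radians(-5.1); o=np.array([.5328,-.0957]); R=np.array([[np.cos(y),np.sin(y)],[-np.sin(y),np.cos(y)]])
print("in rack",R@(s['position'][:2]-o))
C=cam("wrist"); im=arm.snapshot("wrist"); cv2.imwrite("pics/w3.png",im[:,:,::-1])
for d in arm.tip_of("wrist","tin")[:2]: print("tip",d['position'],d['confidence'])
for z in (.1,.11,.12,.13): print(z,p("wrist",[*s['position'][:2],z],C),p("wrist",[*s['position'][:2],z+.072],C))
```

```text
7.7 [ 0.4793 -0.0903  0.1482] [-179.9612    0.0087   -4.9983] [ 0.0761  0.2066 -2.5116]
in rack [-0.0537  0.0006]
tip [250.7, 233.2] 0.84
0.1 [250.9566 213.5545] [250.1234 276.9867]
0.11 [250.8756 219.725 ] [249.9374 291.1502]
0.12 [250.7863 226.5223] [249.7215 307.5808]
0.13 [250.6874 234.0467] [249.4682 326.8703]
```

View pics/w3.png

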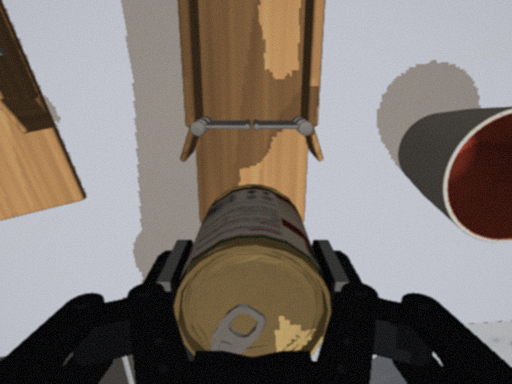

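The tin hangs upright and centred between the pads, lid centre near (252,297), in line with the rack and in front of the closed flaps at row 126. I'll lower it to the sill.

Request:
arm_command:
  plan:
    - [0,0,0.04,0,0,0,-0.2]
    - [0,0,0.06,0,0,0,-0.2]
    - [0,0,0.06,0,0,0,-0.2]
    - [0,0,0.04,0,0,0,-0.2]
    - [0,0,0.014,0,0,0,-0.2]
    - [0,0,0.006,0,0,0,-0.2]
    - [0,0,0.003,0,0,0,-0.2]
    - [0,0,0.002,0,0,0,-0.2]
    - [0,0,0.002,0,0,0,-0.2]
    - [0,0,0,0,0,0,-0.2]

```text
clock: 8.63
position: [0.4802, -0.0915, 0.0358]
orientation: [180.0, -0.1, -5.1]
contact_force: [-0.2, -0.3, -1.3]
gripper_width: 0.0563
finger_force: 43.5
```

Request:
arm_command:
  plan:
    - [0,0,0.002,0,0,0,-0.2]
    - [0,0,0.001,0,0,0,-0.2]
    - [0,0,0,0,0,0,-0.2]
    - [0,0,0,0,0,0,0.5]
    - [0,0,0,0,0,0,1]
    - [0,0,0,0,0,0,1]
    - [0,0,0,0,0,0,1]
    - [0,0,0,0,0,0,1]

```text
clock: 9.3
position: [0.4794, -0.0914, 0.0333]
orientation: [-180.0, -0.0, -5.1]
contact_force: [0.3, -0.2, 0.8]
gripper_width: 0.0852
finger_force: 0.0
```

Request:
arm_command:
  plan:
    - [0,0,-0.03,0,0,0,1]
    - [0,0,-0.05,0,0,0,1]
    - [0,0,-0.06,0,0,0,1]
    - [0,0,-0.06,0,0,0,1]
    - [0,0,-0.04,0,0,0,1]
    - [0,0,0,0,0,0,1]
    - [0,0,0,0,0,0,1]

```text
clock: 9.88
position: [0.4802, -0.0916, 0.1545]
orientation: [180.0, -0.2, -5.1]
contact_force: [-1.2, 0.6, -0.2]
gripper_width: 0.0854
finger_force: 0.0
```

Run:
```python
from h import *
np.set_printoptions(precision=4,suppress=True)
s=arm.observe(); print(s['clock'],s['position'],s['orientation'],s['contact_force'])
y=np.radians(-5.1); o=np.array([.5328,-.0957]); R=np.array([[np.cos(y),np.sin(y)],[-np.sin(y),np.cos(y)]])
C=cam("wrist"); im=arm.snapshot("wrist"); cv2.imwrite("pics/w4.png",im[:,:,::-1])
for d in arm.tip_of("wrist","tin")[:2]: print("tip",d['position'],d['confidence'],R@(w("wrist",d['position'],.008,C)[:2]-o))
X=np.array([-.053,0]); P=R.T@X+o
print("tin -53 lid px",p("wrist",[*P,.08],C)); print("tcp rack",R@(s['position'][:2]-o))
for x in (-.10,-.095): print(x, R.T@np.array([x,0])+o)
```

```text
9.8833 [ 0.4802 -0.0916  0.1545] [179.9808  -0.164   -5.0631] [-1.1928  0.6041 -0.2426]
tip [246.2, 176.5] 0.59 [-0.055   0.0042]
tin -53 lid px [250.2554 200.3694]
tcp rack [-0.0528 -0.0006]
-0.1 [ 0.4332 -0.0868]
-0.095 [ 0.4382 -0.0873]
```

View pics/w4.png

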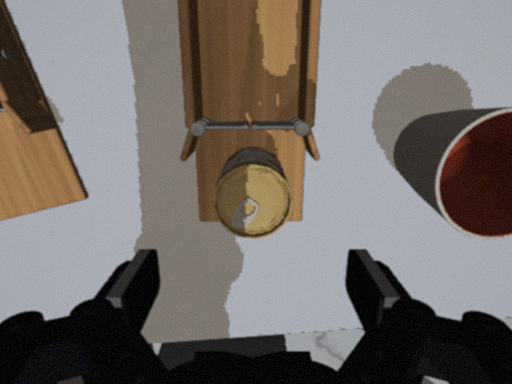

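The tin stands upright on the sill with its lid at (253,200), and the flaps are closed at row 125. I'll go behind it with the fingers nearly shut.

Request:
arm_command:
  plan:
    - [-0.04,0,0,0,0,0,-0.53]
    - [-0.04,0,0,0,0,0,-0.53]
    - [-0.018,0,0,0,0,0,-0.53]
    - [0,0,0,0,0,0,-0.53]
    - [0,0,0,0,0,0,-0.53]
    - [0,0,0,0,0,0,-0.53]

```text
clock: 10.48
position: [0.4312, -0.0871, 0.1531]
orientation: [-180.0, -0.0, -5.1]
contact_force: [0.2, 0.1, 0.4]
gripper_width: 0.0198
finger_force: 0.0
```

Request:
arm_command:
  plan:
    - [0,0,0.05,0,0,0,-0.53]
    - [0,0,0.06,0,0,0,-0.53]
    - [0,0,0.06,0,0,0,-0.53]
    - [0,0,0.05,0,0,0,-0.53]
    - [0,0,0.03,0,0,0,-0.53]
    - [0,0,0.006,0,0,0,-0.53]
    - [0,0,0,0,0,0,-0.53]
    - [0,0,0,0,0,0,-0.53]

```text
clock: 11.15
position: [0.4315, -0.0871, 0.0259]
orientation: [-180.0, -0.0, -5.1]
contact_force: [0.4, -0.1, 0.4]
gripper_width: 0.02
finger_force: 0.0
```

Request:
arm_command:
  plan:
    - [0.01,0,0,0,0,0,-0.53]
    - [0.01,0,0,0,0,0,-0.53]
    - [0.01,0,0,0,0,0,-0.53]
    - [0.01,0,0,0,0,0,-0.53]
    - [0.01,0,0,0,0,0,-0.53]
    - [0.01,0,0,0,0,0,-0.53]
    - [0.01,0,0,0,0,0,-0.53]
    - [0.01,0,0,0,0,0,-0.53]
    - [0.01,0,0,0,0,0,-0.53]
    - [0.01,0,0,0,0,0,-0.53]

```text
clock: 11.98
position: [0.4791, -0.0914, 0.0248]
orientation: [-180.0, 0.2, -5.1]
contact_force: [-10.0, 1.3, 6.9]
gripper_width: 0.0201
finger_force: 2.0
```

Run:
```python
from h import *
s=arm.observe(); print(s['position'],s['contact_force'])
a=arm.snapshot("wrist"); b=arm.snapshot("top")[150:280,250:400]
cv2.imwrite("pics/w5.png",np.hstack([cv2.resize(a,(400,300)),cv2.resize(b,(346,300),interpolation=2)])[:,:,::-1])
```

```text
[ 0.47908284 -0.09142395  0.0248403 ] [-10.04158443   1.28159143   6.87018792]
```

View pics/w5.png

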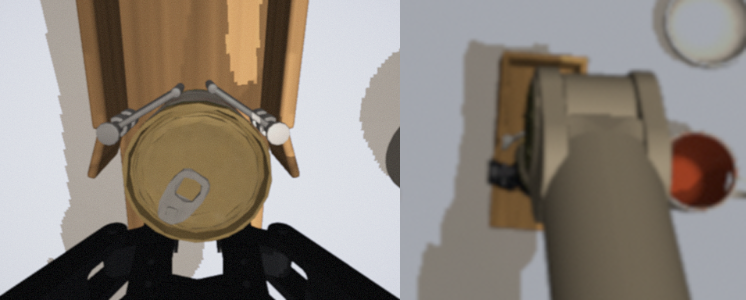

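The tin is upright and centred, cradled by the two fingers, and pushing both flaps evenly inward with their tips near (180,90) and (210,88). I'll keep pushing.

Request:
arm_command:
  plan:
    - [0.01,0,0,0,0,0,-0.53]
    - [0.01,0,0,0,0,0,-0.53]
    - [0.01,0,0,0,0,0,-0.53]
    - [0.01,0,0,0,0,0,-0.53]
    - [0.01,0,0,0,0,0,-0.53]
    - [0.01,0,0,0,0,0,-0.53]
    - [0.01,0,0,0,0,0,-0.53]
    - [0.01,0,0,0,0,0,-0.53]

```text
clock: 12.75
position: [0.5189, -0.0949, 0.0247]
orientation: [-180.0, 0.2, -5.1]
contact_force: [-7.9, 1.3, 4.3]
gripper_width: 0.0202
finger_force: 2.2
```

Request:
arm_command:
  plan:
    - [0.01,0,0,0,0,0,-0.53]
    - [0.01,0,0,0,0,0,-0.53]
    - [0.01,0,0,0,0,0,-0.53]
    - [0.01,0,0,0,0,0,-0.53]
    - [0.01,0,0,0,0,0,-0.53]
    - [0.006,0,0,0,0,0,-0.53]
    - [0,0,0,0,0,0,-0.53]

```text
clock: 13.33
position: [0.5479, -0.0972, 0.0248]
orientation: [-180.0, 0.1, -5.0]
contact_force: [-3.5, 0.9, 0.2]
gripper_width: 0.0205
finger_force: 2.2
```

Run:
```python
from h import *
s=arm.observe(); print(s['position'],s['contact_force'])
y=np.radians(-5.1); o=np.array([.5328,-.0957]); R=np.array([[np.cos(y),np.sin(y)],[-np.sin(y),np.cos(y)]]); print(R@(s['position'][:2]-o))
a=arm.snapshot("wrist"); cv2.imwrite("pics/w6.png",a[:,:,::-1])
```

```text
[ 0.54790638 -0.09716069  0.02484701] [-3.48822735  0.9014418   0.23514881]
[ 0.01517643 -0.00011203]
```

View pics/w6.png

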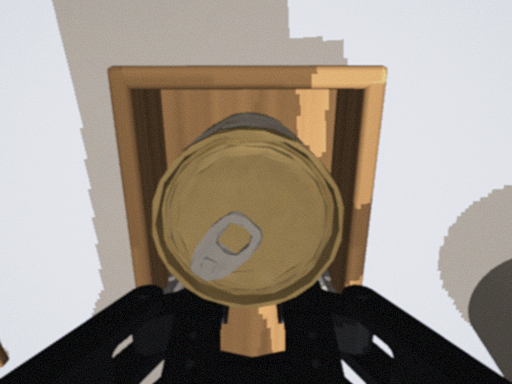

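The tin is upright inside the lane, about 10 mm short of the back stop. I'll creep the rest.

Request:
arm_command:
  plan:
    - [0.004,0,0,0,0,0,-0.53]
    - [0.004,0,0,0,0,0,-0.53]
    - [0.004,0,0,0,0,0,-0.53]
    - [0.003,0,0,0,0,0,-0.53]
    - [0,0,0,0,0,0,-0.53]

```text
clock: 13.8
position: [0.5533, -0.0982, 0.0243]
orientation: [180.0, 0.3, -5.1]
contact_force: [-9.3, -0.5, 0.1]
gripper_width: 0.0202
finger_force: 3.7
```

Request:
arm_command:
  plan:
    - [0.003,0,0,0,0,0,-0.53]
    - [0.003,0,0,0,0,0,-0.53]
    - [0,0,0,0,0,0,-0.53]

```text
clock: 14.05
position: [0.5585, -0.0984, 0.025]
orientation: [-180.0, 0.0, -5.1]
contact_force: [-2.5, 0.5, -2.5]
gripper_width: 0.0198
finger_force: 2.6
```

Request:
arm_command:
  plan:
    - [0.003,0,0,0,0,0,-0.53]
    - [0.003,0,0,0,0,0,-0.53]
    - [0,0,0,0,0,0,-0.53]

```text
clock: 14.3
position: [0.559, -0.0986, 0.0245]
orientation: [180.0, 0.3, -5.1]
contact_force: [-12.6, 2.1, 4.2]
gripper_width: 0.02
finger_force: 5.7
```

It's home: force rises without motion. I'll ease off and lift straight out.

Request:
arm_command:
  plan:
    - [-0.005,0,0,0,0,0,-0.53]
    - [-0.005,0,0,0,0,0,-0.53]
    - [0,0,0,0,0,0,-0.53]
    - [0,0,-0.01,0,0,0,-0.53]
    - [0,0,-0.02,0,0,0,-0.53]
    - [0,0,-0.03,0,0,0,-0.53]
    - [0,0,-0.03,0,0,0,-0.53]
    - [0,0,-0.04,0,0,0,-0.53]
    - [0,0,-0.05,0,0,0,-0.53]
    - [0,0,-0.05,0,0,0,-0.53]

```text
clock: 15.13
position: [0.5569, -0.0983, 0.1428]
orientation: [-180.0, -0.1, -5.1]
contact_force: [1.0, 0.3, -0.1]
gripper_width: 0.0198
finger_force: 0.0
```

Request:
arm_command:
  plan:
    - [0,0,-0.05,0,0,0,-0.53]
    - [0,0,-0.05,0,0,0,-0.53]
    - [0,0,-0.05,0,0,0,-0.53]
    - [0,0,0,0,0,0,-0.53]
    - [0,0,0,0,0,0,-0.53]
    - [0,0,0,0,0,0,-0.53]

```text
clock: 15.63
position: [0.5566, -0.0982, 0.2159]
orientation: [180.0, -0.1, -5.1]
contact_force: [0.1, 0.0, 0.1]
gripper_width: 0.0196
finger_force: 0.0
```

Run:
```python
from h import *
np.set_printoptions(precision=4,suppress=True)
s=arm.observe(); print(s['clock'],s['position'],s['contact_force'])
y=np.radians(-5.1); o=np.array([.5328,-.0957]); R=np.array([[np.cos(y),np.sin(y)],[-np.sin(y),np.cos(y)]])
C=cam("wrist"); a=arm.snapshot("wrist"); cv2.imwrite("pics/w7.png",a[:,:,::-1])
for d in arm.tip_of("wrist","tin")[:1]: print(d, R@(w("wrist",d['position'],.008,C)[:2]-o))
print(p("wrist",[*(R.T@[.063,0]+o),.08],C))
```

```text
15.6333 [ 0.5566 -0.0982  0.2159] [0.0578 0.04   0.0892]
{'position': [248.8, 125.3], 'confidence': 0.76} [0.0616 0.0025]
[250.7867 133.2769]
```

View pics/w7.png

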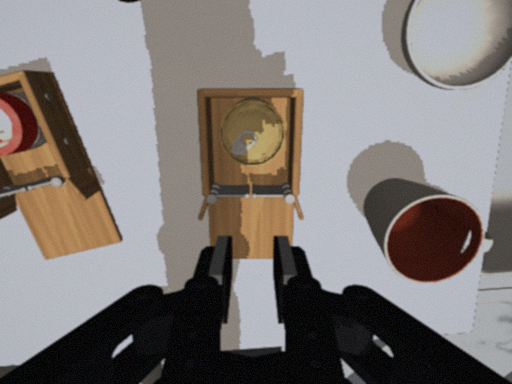

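The tin is home, with its lid at (252,131) against a predicted (251,133), and both flaps are closed in a straight line at row 190. The hand is clear and the pot, mug and bowl haven't moved.

```bash
python3 -c "
from workcell import arm
print(arm.finish_job())"
```

```text
the job is handed in; nothing more can be done
None
```

I handed the job in: the last camera view shows the tin upright against the back stop of the empty rack, both flaps closed behind it, the hand clear and the other things in view not visibly moved; no verdict came back.

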